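# Seat the tumbler bowl on its drive pegs

## Task

Take the tumbler bowl by its centre post out of the sloped rack and put it on its drive base, fully home: lowered over the spindle and turned, pressing only lightly, until it drops over the four pegs and sits level and flush on the hub. Let go of it there, and leave the other things on the bench where they are.

Things in the scene. Friction and masses are not known exactly. Their poses are not given: they have to be found in the camera images.
- bowl: Grey plastic tumbler bowl, round, 124 mm outside, 55 mm high, wall 4 mm, about 0.35 kg, open at the top, with a square post rising from its middle. Origin: centre of its flat underside; z: up along the post. At the start it leans 28 degrees in the sloped rack.
- post (a point): Point on the axis of the bowl's post, 90 mm above the bowl's underside and 17 mm below the post's top: where to grip. The post is 30 x 30 mm, its sides parallel to the bowl's x and y; the bowl's rim is 35 mm lower than this point.
- socket (a point): Mouth of the 19 mm square socket in the middle of the bowl's underside (40 mm deep, up into the post). Around it the underside has four 14 mm square holes, 12 mm deep, centred 30 mm from the axis on the bowl's +x, -x, +y and -y axes.
- rack: Fixed plywood rack, 150 x 140 mm, 110 mm high; its face slopes 28 degrees, rising along the rack's +x, so it faces the -x side. The face's middle is 75 mm above the origin (centre of the foot, on the table). Two steel pins, 10 mm thick, 22 mm long, square to the face at its lower edge, keep the bowl from sliding: lift the bowl square off the face.
- drive: Drive base of the tumbler, fixed to the bench: black housing 150 x 150 mm, 53 mm high (a small knob sticks out 12 mm on its -x side), with a round aluminium hub, 90 mm across, on top. Origin: centre of the underside. The gearing locks the hub against turning. Pressing the bowl on the base with more than 80 N, knocks included, damages it.
- seat (a point): Centre of the hub's flat upper face, 62 mm above the bench, on the upright spindle's axis: the bowl's origin lies here when it is fully home. Here stands the spindle: 17 mm thick, 28 mm high, the top 10 mm tapered to 6 mm.
- pegs (a point): Point on the spindle's axis, level with the tops of four round pegs (10 mm thick, 9 mm high, 30 mm from the axis, 90 degrees apart). Their bearing is NOT given by any pose and differs every time: see or feel for it. At a wrong angle the bowl rests on the pegs, 9 mm high; lightly pressed (about 5 N) and turned up to 90 degrees, it drops over them (play about 3.5 degrees either way).
- dish: Bystander, to be left alone: small open steel dish, 90 mm across, 35 mm high, origin under its centre.
- jar: Bystander, to be left alone: closed clear jar with dark lid, 60 mm across, 90 mm high, origin under its centre.
- driver: Bystander, to be left alone: screwdriver lying flat, about 200 mm long along its x axis.
- wrench: Bystander, to be left alone: steel wrench lying flat, about 170 mm long along its x axis.
- partsbin: Bystander, to be left alone: blue open plastic parts bin, 100 x 80 x 50 mm, origin under its centre.
- oiler: Bystander, to be left alone: white plastic oil bottle, 44 mm across, 110 mm high, origin under its centre.
- collar: Bystander, to be left alone: plain steel shaft collar lying flat, 60 mm across, 32 mm bore, 16 mm high, origin under its centre.
There are look-alikes about, which are no part of the job. Leave any turquoise look-alike of the bowl alone. There is more than one size of the rack; the one meant has the size given above.

How it is judged:
On the way:
1. the bowl is lifted clear of the rack and stood upright in the air (distance between bowl and rack above 0.13 m and angle between bowl's own z axis and vertical below 0.2 rad and height (world z) of bowl above 0.07 m), for 0.1 s.
At the end, for the whole second after the job is handed in: The bowl stands on the hub with its underside less than 3 mm above the hub's face, its axis within 4 mm of the spindle's and within 0.05 rad of vertical, at rest and released (z of bowl in the frame of seat below 0.003 m and horizontal distance between bowl and seat below 0.004 m and angle between bowl's own z axis and vertical below 0.05 rad and linear speed of bowl below 0.02 m/s and angular speed of bowl below 0.1 rad/s and contact force between bowl and the fingers below 0.1 N); the robot touches nothing.
It fails at once if the bowl is pressed on the drive base with more than 80 N, knocks included (contact force between bowl and drive above 80 N).
It fails at once if a bystander is moved by more than 30 mm (distance of any of dish, jar, driver, wrench, partsbin, oiler, collar from where it was at the start of the episode above 0.03 m).
It also fails if it takes over 61 s, if anything falls off the work surface, if the arm or the gripper's body presses on something with over 40 N, if the wrist force passes 120 N, or if a joint passes its speed limit or range.

## Robot

A 7-joint arm with a two-finger parallel gripper is mounted at the origin on the work surface. World frame = base frame: x ahead of the robot, y to its left, z up, the work surface at z = 0. Lengths are in m, angles in rad, forces in N, time in s.
With the tool pointing down it reaches from about 0.425 to 0.95 m from the base axis. Payload 4.7 kg.
Tool frame: the origin (TCP) lies on the centre line of the jaws, within the pads' length; the fingertips stand robot.nose_length ahead of it and the grasp point (between the pads) lies 8 mm behind it (robot.nose_length is the distance from the TCP to the fingertips, in m); z points along the fingers, y is the line along which they close (so a half turn about z gives the same grasp; the last joint's range is limited). The gripper opens to 85 mm and grips with 20 to 120 N. Pads are 22 mm wide; open, the fingers measure 114 mm over their backs; the gripper's body (76 mm by 85 mm) begins 54 mm behind the grasp point. The pads swing forward as they close: fully open they stand 13 mm farther back than shut.
Start: joints at [1.156, 0.469, -0.049, 1.532, 0.024, 1.141, -0.082], TCP at [0.254, -0.625, 0.242] pointing down, gripper open.
Joint ranges: [-2.59, 2.59], [-0.33, 1.99], [-1.39, 1.29], [0.1, 2.45], [-1.04, 4.18], [0.21, 1.99], [-2.66, 2.66]. Speed limits (rad/s): [2.57, 2.57, 3.14, 3.14, 3.14, 3.14, 3.14].

## Interface

Orientations are given as [roll, pitch, yaw] about the fixed x, y, z axes, in that order (R = Rz(yaw) Ry(pitch) Rx(roll)).
In Python, from plant import robot gives the robot as it stands. Calls block until the motion is done:
- robot.goto(position, orientation): joint-space move of the TCP to a pose.
- robot.move_straight(position, vel=0.15, attitude=None, contact_N=None): straight line of the TCP; attitude=None keeps the orientation; vel is the mean speed in m/s. With contact_N (N) it stops when the force on the tool has changed by that much, and returns True; else False.
- robot.move_joints(angles): joint-space move.
- robot.grip(opening, strength=None): opening from 0.0 (shut) to 1.0 (fully open); strength is the grip in N (None keeps the last); returns when the fingers have stopped.
- robot.sleep(seconds).
- robot.inverse_kinematics(position, orientation): joint angles nearest the present ones, or None.
- robot.sense(): the state.
- robot.grab_frame(name): name is "scene" or "top" or "wrist"; returns a dict with "image" (384x512x3 uint8, red, green, blue), "range_z" (384x512 float32, m along the optical axis (not along the pixel's ray), 0 where there is no reading), "fx", "fy", "cx", "cy" (pixels), "dist_coeffs" ([k1, k2, p1, p2, k3] as OpenCV has them; the pictures are not rectified), "R" (3x3) and "t" (3): a world point X has camera coordinates R X + t. Camera axes: x right, y down, z forward; pixel columns grow to the right and rows downward; lengths in m; the calibration is good to about 2 mm. A picture is of the moment at which its call begins.
A pose or a line that the arm cannot do raises robot.IKError and nothing moves.
- robot.close_job(): hands the job in; it is judged then, once.
The state is a dict: "t": time; "joint_pos": joint angles; "joint_velocities": joint speeds; "effort": joint torques, N m; "tcp_pos": TCP position; "tcp_rot": TCP orientation; "wrist_force": force on the tool from outside, world axes, zero at the start; "torque": the same for the moment, N m; "opening": opening from 0.0 (shut) to 1.0 (fully open); "gripper_force": force on a finger pad.
Only numpy, scipy, OpenCV 4.12 (cv2) and the standard library are available. Lean on these libraries where they do the work, as an engineer would, in place of code of your own. Each camera call takes 0.05 s, during which the arm holds its last target. There are 200 camera calls.

## Working session

There is one attempt and no reset: what is moved stays moved. The work goes in short steps, each a Python script; the robot and the scene stay as the last script left them, time stands still between calls to the robot, and variables do not carry over. Pictures are saved under pics/ and viewed, at most 10 in all, crops included, and the job is handed in when it is done.

```bash
ls; mkdir -p pics; cat > h.py <<'E'
import numpy as np, cv2
from plant import robot
def pts(f, uv):
    K=np.array([[f['fx'],0,f['cx']],[0,f['fy'],f['cy']],[0,0,1.]])
    n=cv2.undistortPoints(np.array(uv,float).reshape(-1,1,2),K,np.array(f['dist_coeffs'],float)).reshape(-1,2)
    return np.c_[n,np.ones(len(n))]
def cloud(f):
    h,w=f['range_z'].shape
    v,u=np.mgrid[:h,:w]
    d=pts(f,np.c_[u.ravel(),v.ravel()])*f['range_z'].reshape(-1,1)
    X=(d-np.array(f['t']))@np.array(f['R'])
    X[f['range_z'].ravel()==0]=np.nan
    return X.reshape(h,w,3)
def onplane(f,uv,z):
    R=np.array(f['R']);c=-R.T@np.array(f['t'])
    d=pts(f,uv)@R
    return c+d*((z-c[2])/d[:,2])[:,None]
def save(f,name): cv2.imwrite('pics/'+name,f['image'][...,::-1])
E
python3 - <<'E'
from h import *
import pickle
F={}
for n in('scene','top'):
    F[n]=robot.grab_frame(n);save(F[n],n+'.png')
    print(n,-np.array(F[n]['R']).T@F[n]['t'])
pickle.dump(F,open('f.pkl','wb'))
a=np.hstack([F['top']['image'],F['scene']['image']])
s=robot.sense();print(s['t'],s['tcp_pos'],s['tcp_rot'],robot.nose_length)
E
```

```text
pics
scene [ 1.28557809 -0.10805535  0.94084242]
top [ 0.29245974 -0.11858503  1.42659132]
0.1 [ 0.25380217 -0.62491241  0.24137057] [-3.13983762e+00  7.25112254e-05  3.85782112e-01] 0.011
```

View pics/top.png

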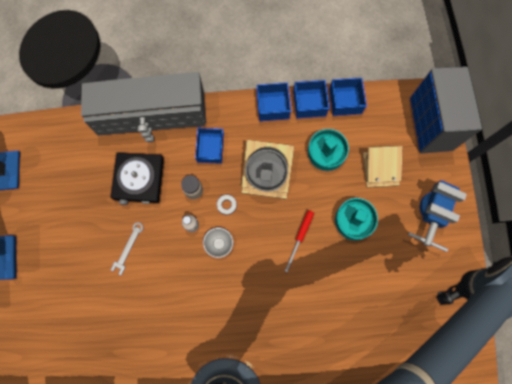

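View pics/scene.png

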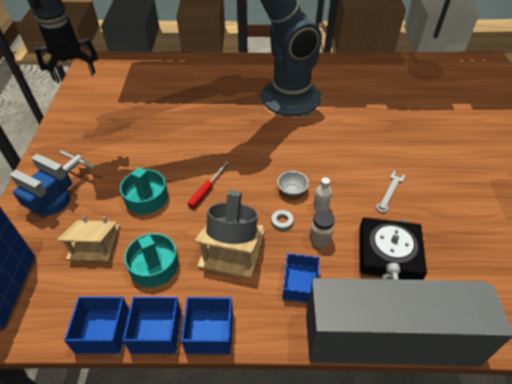

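Candidates for the bowl in the top view are grey at (266,169) and turquoise at (327,149) and (356,218). Candidates for the rack are the plywood one under the grey bowl and a smaller empty one at (384,166). I choose the grey bowl, and the drive at (137,177). Next I'll check this in a close crop and take measurements.

```bash
python3 - <<'E'
from h import *
import pickle
F=pickle.load(open('f.pkl','rb'))
T,S=F['top']['image'],F['scene']['image']
r=lambda a:cv2.resize(a,(400,300),interpolation=cv2.INTER_CUBIC)
cv2.imwrite('pics/crops.png',np.vstack([np.hstack([r(T[134:206,218:314]),r(S[180:285,165:305])]),np.hstack([r(T[140:212,90:186]),r(S[205:295,335:455])])])[...,::-1])
C=cloud(F['top']);D=cloud(F['scene'])
np.set_printoptions(precision=3,suppress=True)
for n,cl,b in(('bowl',C,(218,134,314,206)),('drive',C,(90,140,186,212)),('cab',C,(85,80,205,130))):
    P=cl[b[1]:b[3],b[0]:b[2]]
    print(n,np.nanpercentile(P[...,2],[0,5,50,95,100]))
# coarse height map mm over bowl
print((C[136:206:3,236:300:3,2]*1000).astype(int))
for uv in((266,169),(134,176),(145,130),(145,90),(250,165)): print(uv,C[uv[1],uv[0]])
# seat: bright hub
m=(C[...,2]>.052)&(C[...,2]<.075);m[:, :100]=0;m[:,175:]=0;m[:140]=0;m[215:]=0
g=T.min(2)
mm=(m&(g>130)).astype(np.uint8)
cs,_=cv2.findContours(mm,cv2.RETR_EXTERNAL,cv2.CHAIN_APPROX_NONE)
c=max(cs,key=cv2.contourArea);w=onplane(F['top'],cv2.convexHull(c).reshape(-1,2),.062)
print('hub top',cv2.minEnclosingCircle(w[:,:2].astype(np.float32)),C[...,2][mm>0].mean(), cv2.fitEllipse(w[:,:2].astype(np.float32)))
m=(D[...,2]>.052)&(D[...,2]<.075)&(S.min(2)>130);m[:, :365]=0;m[:,430:]=0;m[:215]=0;m[275:]=0
cs,_=cv2.findContours(m.astype(np.uint8),cv2.RETR_EXTERNAL,cv2.CHAIN_APPROX_NONE)
c=max(cs,key=cv2.contourArea);w=onplane(F['scene'],cv2.convexHull(c).reshape(-1,2),.062)
print('hub scene',cv2.minEnclosingCircle(w[:,:2].astype(np.float32)))
E
```

```text
bowl [-0.014 -0.005  0.003  0.118  0.179]
drive [-0.013 -0.005  0.002  0.063  0.096]
cab [-0.764  0.037  0.156  0.163  0.169]
[[ -3   3  -4   0  -1  -3   0   3  -3  -4   0   0   0   0  -3  -2   0  -1
    5   0   3   0]
 [ -2   1   1   0  -2  -1  -1   1   1   1   2   3  -2   1   0   0   4  -3
   -3   2  -3   1]
 [ -1   0  -2   5 108 111 109 106 110 108 104 108   2   2  -2   1  -2   0
    5  -3   0  -1]
 [  2  -3  -6   2  98 101 100 101  99 103 100 103 106 105 107 107 102 105
  108 106   0   5]
 [ -2  -2  -2   0  93  97  97  98 112 130 132 128 124 111 101 102 105 104
  105 105   0   1]
 [  1   3  -2  -5  87  95 102 136 147 111 108 109 147 148 129 100  96 101
  104 106  -1   2]
 [  0   0   0   0  87  96 146 103 104 108 107 106 110 104 151 134  92  94
   97  -5  -2   2]
 [ -4  -2   0  76  88 137  99  99 106  98 101 103 106 100 106 108 134  92
   89   1   1  -2]
 [  3  -1   2  77 133  97  91  97  96  93 100 101 101  99 105 101 139  89
   87  -2   0  -1]
 [  2   0  -3  79 104  86  88  90  88 105 108 105  97  97  96  96  92 122
   87   3   0   2]
 [  0   0   5  71  88  82  87  90  83 141 13
[... 995 characters left out ...]
7   1  -2   3   0  -5   1  -4   1   3   1   0   2   1  -8
    0  -1  -3   0]
 [ -1   5   0   0  -2   2  -4  -2  -1   0   6   1  -2   2   0   0  -2  -7
    2   3  -1  -3]
 [ 17  -1   4  -2  -2  -5  -2  -3   0  -1   3  -1   0   3   0  -2   1  -1
    2   2  -2  -2]]
(266, 169) [ 0.623 -0.17   0.173]
(134, 176) [0.662 0.223 0.074]
(145, 130) [0.782 0.172 0.135]
(145, 90) [0.901 0.165 0.155]
(250, 165) [ 0.663 -0.128  0.085]
hub top ((0.6690969467163086, 0.22393406927585602), 0.047352369874715805) 0.06157882270203692 ((0.6689791083335876, 0.22429975867271423), (0.09274476021528244, 0.09431327134370804), 114.14163970947266)
hub scene ((0.6687440276145935, 0.22302985191345215), 0.04760685935616493)
```

View pics/crops.png

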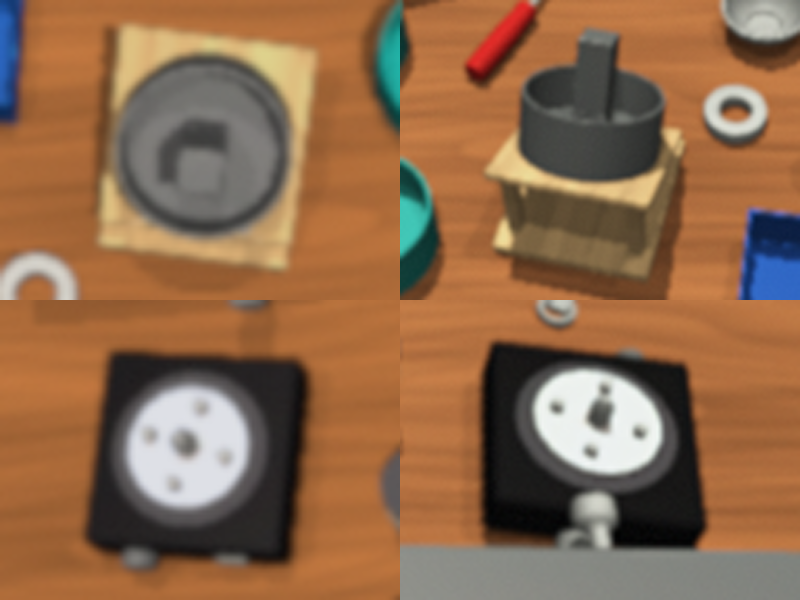

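The crops confirm it: the grey bowl leans toward the robot in the large rack, and the drive has white-faced hub with four pegs. The hub centre agrees between the two views at about (0.669, 0.2235, 0.062). Next I'll fit the bowl's axis and move the wrist camera in close.

```bash
cat >> h.py <<'E'
from scipy.spatial.transform import Rotation as Rn
def rpy(n,ax):
    "tool pointing along -n with tool y closest to axis ax"
    z=-n/np.linalg.norm(n);y=ax-z*(ax@z);y/=np.linalg.norm(y)
    return Rn.from_matrix(np.c_[np.cross(y,z),y,z]).as_euler('xyz')
def plane(P,it=6,tol=.006):
    for _ in range(it):
        c=P.mean(0);n=np.linalg.svd(P-c,full_matrices=False)[2][2];n*=np.sign(n[2])
        P=P[abs((P-c)@n)<tol]
    return n,c,len(P)
E
python3 - <<'E'
from h import *
import pickle
np.set_printoptions(precision=3,suppress=True)
F=pickle.load(open('f.pkl','rb'));f=F['top'];C=cloud(f);T=f['image'].astype(int)
b=np.zeros(C.shape[:2],bool);b[134:206,236:302]=1
wood=b&(T[...,0]-T[...,2]>50)&(C[...,2]>.035)&(C[...,2]<.115)
nr,c,k=plane(C[wood]);print('face n',nr,np.degrees(np.arccos(nr[2])),c,k)
gray=b&(abs(T[...,0]-T[...,2])<25)
top=gray&(C[...,2]>.155)&(C[...,2]<.185);P=C[top]
print('post top',P.mean(0),np.median(P,0),len(P)); n2,c2,k2=plane(P,3);print(n2)
rel=(C-P.mean(0))@nr
fl=gray&(abs(rel+.1)<.012);n3,c3,k3=plane(C[fl]);print('floor n',n3,np.degrees(np.arccos(n3[2])),c3,k3,(P.mean(0)-c3)@n3)
v=C[110:140,130:165].reshape(-1,3);v=v[(v[:,2]>.06)&(v[:,2]<.15)];print('tap/cab minx',v[:,0].min(),v[v[:,0].argmin()])
n=nr; az=np.arctan2(n[1],n[0]);n=np.array([np.sin(.4887)*np.cos(az),np.sin(.4887)*np.sin(az),np.cos(.4887)])
top=P.mean(0);ax=np.array([-n[1],n[0],0]);ax/=np.linalg.norm(ax)
print('az',np.degrees(az))
pickle.dump((n,top,ax),open('b.pkl','wb'))
q=robot.sense()['joint_pos']
for s in(1,-1):
  for d in(.1,.15,.2):
    p=top+n*d; j=robot.inverse_kinematics(p,rpy(n,s*ax));print(s,d,p,None if j is None else np.array(j))
  for yw in(90,45,0,-45): print('drv',s,yw,robot.inverse_kinematics([.669,.2235,.25],[np.pi,0,np.radians(yw)]))if s==1 else 0
E
```

```text
face n [-0.456  0.108  0.884] 27.918814532816963 [ 0.678 -0.187  0.086] 630
post top [ 0.611 -0.169  0.168] [ 0.611 -0.169  0.168] 132
[-0.376  0.08   0.923]
floor n [-0.466  0.104  0.879] 28.51556855905341 [ 0.65  -0.177  0.085] 777 0.09193934096958
tap/cab minx 0.7787377360887913 [0.779 0.186 0.14 ]
az 166.70545036785816
1 0.1 [ 0.565 -0.158  0.257] [ 0.566  0.145 -0.41   2.05   0.186  0.476 -1.773]
1 0.15 [ 0.543 -0.153  0.301] [ 0.707  0.061 -0.534  2.031  0.101  0.571 -1.693]
1 0.2 [ 0.52  -0.148  0.345] [ 0.801 -0.027 -0.589  2.004 -0.006  0.671 -1.591]
drv 1 90 [ 0.168  0.682 -0.925  1.406  0.546  1.321 -0.782]
drv 1 45 [ 0.153  0.67  -0.895  1.407  0.525  1.312 -1.553]
drv 1 0 [ 0.067  0.616 -0.726  1.413  0.413  1.268 -2.261]
drv 1 -45 [-1.014  0.742  1.109  1.486 -0.672  1.331 -2.206]
-1 0.1 [ 0.565 -0.158  0.257] [ 0.738  0.166 -0.602  2.042  0.269  0.487  1.297]
-1 0.15 [ 0.543 -0.153  0.301] [ 0.722  0.063 -0.549  2.03   0.104  0.572  1.447]
-1 0.2 [ 0.52  -0.148  0.345] [ 0.728 -0.03  -0.519  2.007 -0.004  0.671  1.546]
```

```bash
python3 - <<'E'
from h import *
import pickle
np.set_printoptions(precision=3,suppress=True)
n,top,ax=pickle.load(open('b.pkl','rb'))
robot.move_straight([.35,-.5,.35],vel=.3)
robot.goto(top+n*.17,rpy(n,-ax)); f=robot.grab_frame('wrist');save(f,'w1.png')
pickle.dump(f,open('w1.pkl','wb'))
R=np.array(f['R']);c=-R.T@f['t'];s=robot.sense();Rt=Rn.from_euler('xyz',s['tcp_rot']).as_matrix()
print(s['t'],s['joint_pos'],s['tcp_pos'],'cam in tool',Rt.T@(c-s['tcp_pos']),'\n',R@Rt)
K=np.array([[f['fx'],0,f['cx']],[0,f['fy'],f['cy']],[0,0,1.]])
print(cv2.projectPoints(np.array([top]),cv2.Rodrigues(R)[0],np.array(f['t'],float),K,np.array(f['dist_coeffs'],float))[0])
E
```

```text
2.525 [ 0.657  0.021 -0.467  2.025  0.051  0.61   1.494] [ 0.533 -0.152  0.318] cam in tool [ 0.084  0.001 -0.132] 
 [[ 0.     1.     0.001]
 [-0.946  0.    -0.325]
 [-0.325 -0.001  0.946]]
[[[255.891 171.394]]]
```

View pics/w1.png

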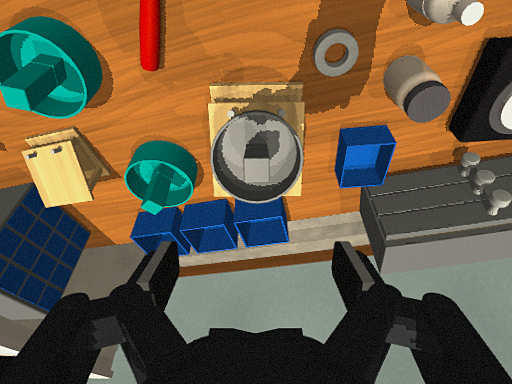

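The wrist picture shows the grey bowl at (258,155) and its post top at about (257,170), matching the projected (256,171). The rack pins show at about (230,113).

```bash
cat >> h.py <<'E'
def post(f,n,top,ax):
    C=cloud(f); e2=np.cross(n,ax)
    r=C-top; h=r@n; a=r@ax; b=r@e2
    m=(abs(a)<.03)&(abs(b)<.03)&(abs(h)<.012)
    nn,c,k=plane(C[m],3); 
    pl=(C-c)@nn; m&=abs(pl)<.006
    ys,xs=np.where(m)
    # corners by casting onto plane (n through c)
    R=np.array(f['R']);o=-R.T@np.array(f['t']);d=pts(f,np.c_[xs,ys])@R
    w=o+d*(((c-o)@n)/(d@n))[:,None]
    rect=cv2.minAreaRect(np.c_[(w-top)@ax,(w-top)@e2].astype(np.float32))
    return nn,c,k,rect,top+rect[0][0]*ax+rect[0][1]*e2+n*((c-top)@n)
E
python3 - <<'E'
from h import *
import pickle
np.set_printoptions(precision=4,suppress=True)
n,top,ax=pickle.load(open('b.pkl','rb'));f=pickle.load(open('w1.pkl','rb'))
nn,c,k,rect,tp=post(f,n,top,ax);print('n',n,'wrist n',nn,k,rect,tp)
C=cloud(f);I=f['image'].astype(int);h=(C-tp)@n
r=np.linalg.norm((C-tp)-h[...,None]*n,axis=2)
for lo,hi,nm in((-.112,-.09,'floor'),(-.06,-.045,'rim')):
    m=(h>lo)&(h<hi)&(r<(.05 if nm=='floor' else .08))&(np.ptp(I,axis=2)<25)
    if nm=='rim':
        P=C[m];e2=np.cross(n,ax);cc=cv2.minEnclosingCircle(np.c_[(P-tp)@ax,(P-tp)@e2].astype(np.float32));print('rim',cc,h[m].mean(),m.sum())
    else: 
        n4,c4,k4=plane(C[m]);print(nm,n4,np.degrees(np.arccos(n4[2])),k4,(tp-c4)@n4)
m=(np.abs(h+.107)<.01)&(I[...,0]-I[...,2]>45)&(r<.11);n5,c5,k5=plane(C[m]);print('face',n5,k5,np.degrees(np.arccos(n5[2])),(tp-c5)@n5)
cv2.imwrite('pics/postcrop.png',cv2.resize(f['image'][105:205,205:305],(500,500),interpolation=cv2.INTER_CUBIC)[...,::-1])
E
```

```text
n [-0.4569  0.108   0.8829] wrist n [-0.49    0.1115  0.8646] 692 ((-0.0007100282236933708, -0.0032671652734279633), (0.030543841421604156, 0.028826486319303513), 89.881103515625) [ 0.6073 -0.1675  0.1691]
floor [-0.459   0.1028  0.8824] 28.06104961013748 2654 0.09269906834671571
rim ((-0.00012129059177823365, 0.0006640574429184198), 0.06211650371551514) -0.05292749786268349 1009
face [-0.4571  0.1025  0.8835] 1971 27.9334456915718 0.10679305628319385
```

View pics/postcrop.png

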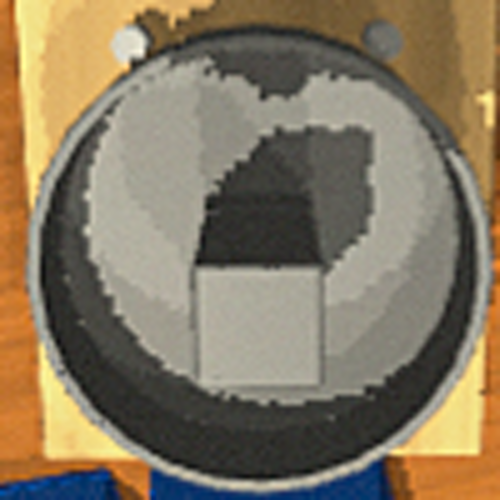

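The measurements agree. The post faces lie parallel to `ax` and the top face measures 30.5 x 28.8 mm. The rim circle is 62 mm in radius and within 1 mm of the axis, and the face is 107 mm below the post top. Next I'll look at the pegs from close by, then grasp.

```bash
python3 - <<'E'
from h import *
import pickle
np.set_printoptions(precision=4,suppress=True)
n,top,ax=pickle.load(open('b.pkl','rb'));f=pickle.load(open('w1.pkl','rb'))
tp=post(f,n,top,ax)[4];pickle.dump((n,tp,ax),open('b2.pkl','wb'))
robot.goto([.669,.2235,.30],[np.pi,0,np.radians(167)]);f=robot.grab_frame('wrist');pickle.dump(f,open('w2.pkl','wb'))
C=cloud(f);x,y,z=C[...,0],C[...,1],C[...,2];r=np.hypot(x-.669,y-.2235)
P=C[(r<.06)&(z>.057)&(z<.064)];print('hub',cv2.minEnclosingCircle(P[:,:2].astype(np.float32)),np.median(P[:,2]),len(P))
S=C[(r<.02)&(z>.08)];print('spindle',np.median(S,0),S.mean(0),S.max(0),len(S))
G=C[(r>.02)&(r<.04)&(z>.066)&(z<.08)]
th=np.degrees(np.arctan2(G[:,1]-.2235,G[:,0]-.669));
a=np.angle(np.exp(4j*np.radians(th)).mean());print('pegs',len(G),np.median(G[:,2]),'bearing mod90',np.degrees(a)/4,abs(np.exp(4j*np.radians(th)).mean()))
I=f['image'];v,u=np.where(r<.06);b=I[v.min()-5:v.max()+5,u.min()-5:u.max()+5]
cv2.imwrite('pics/hub.png',cv2.resize(b,None,fx=4,fy=4,interpolation=cv2.INTER_CUBIC)[...,::-1]);print(u.min()-5,v.min()-5,b.shape,robot.sense()['joint_pos'])
E
```

```text
hub ((0.668814480304718, 0.22412285208702087), 0.05801977589726448) 0.0622650920316317 3274
spindle [0.6587 0.2256 0.373 ] [0.6589 0.2256 0.3667] [0.6769 0.2429 0.3828] 5434
pegs 181 0.07086830920395681 bearing mod90 -21.275028184266272 0.9407465216183789
33 108 (276, 448, 3) [ 0.0967  0.5976 -0.7892  1.346   0.4217  1.3674  0.6532]
```

View pics/hub.png

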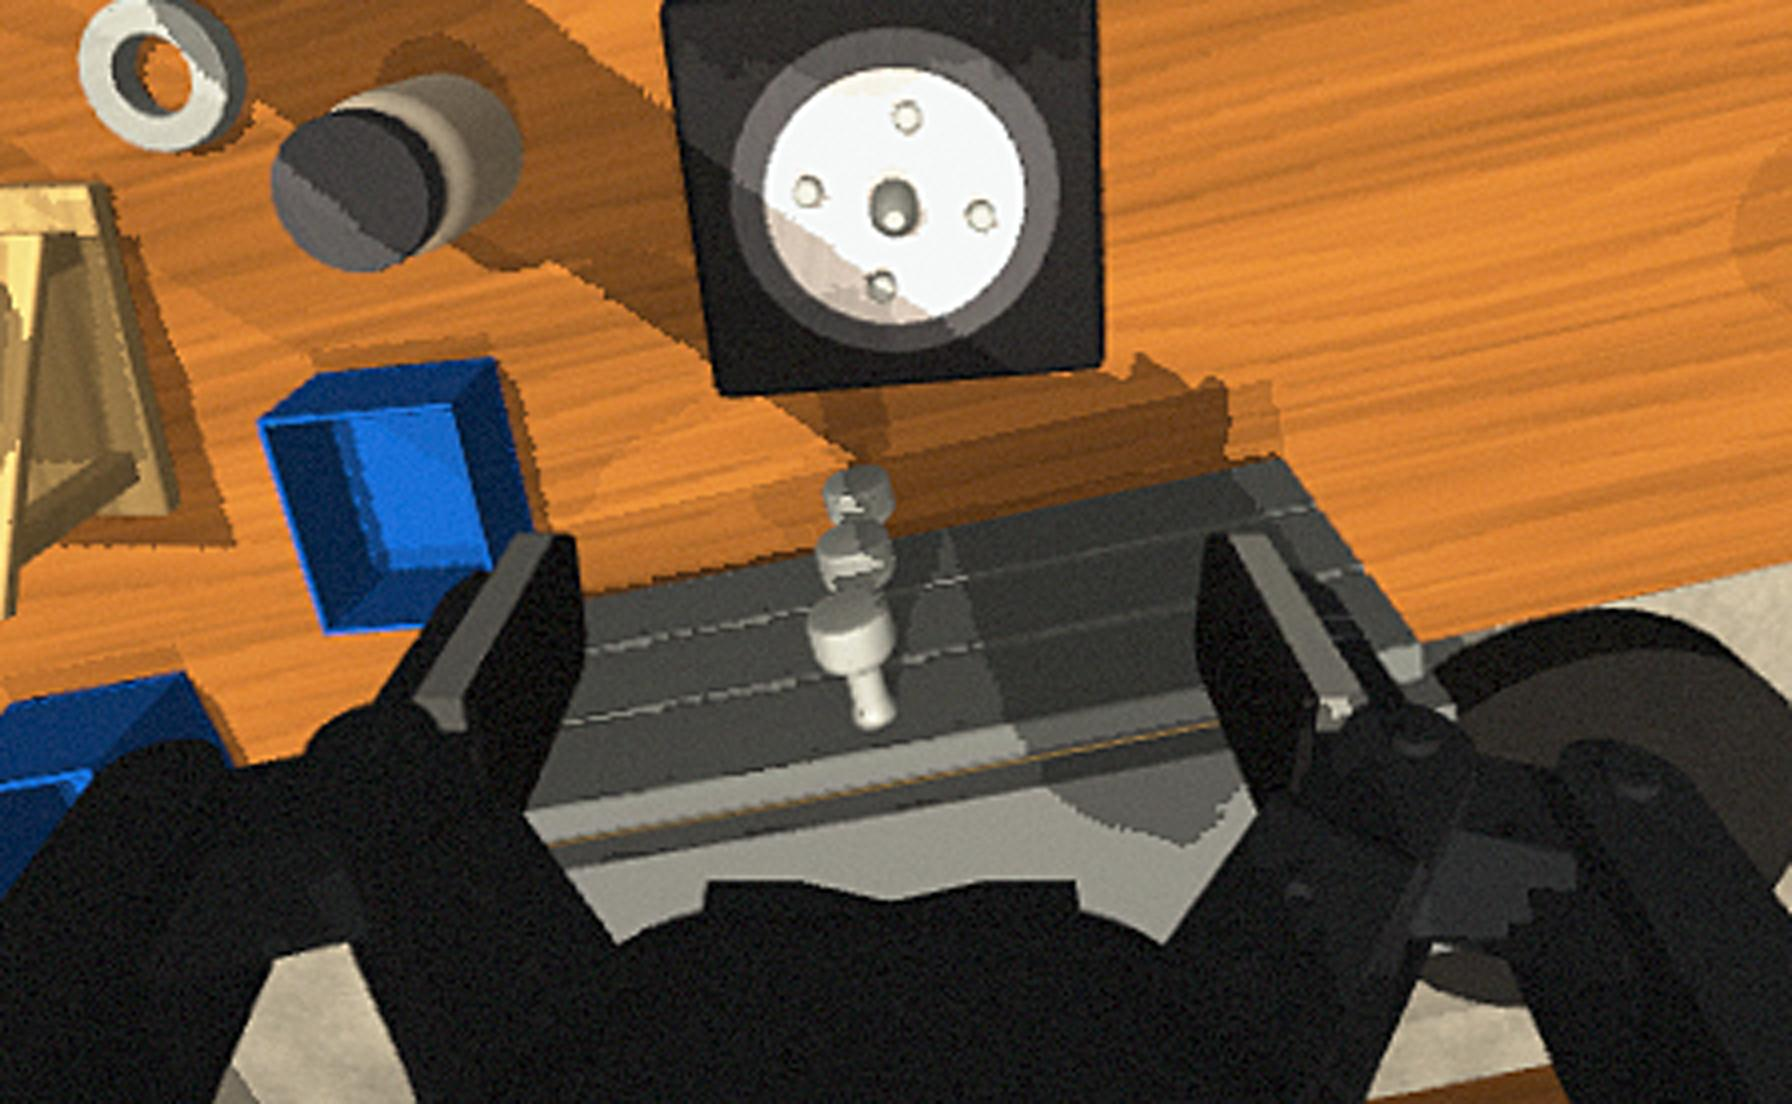

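The picture shows the hub at crop (895,195), with pegs at (907,115), (807,190), (982,214) and (881,285). The knobs on the cabinet stay clear of the drive. I'll cast the pegs onto z=0.071 for their bearing, then grasp the bowl and lift it.

```bash
python3 - <<'E'
from h import *
import pickle
np.set_printoptions(precision=4,suppress=True)
f=pickle.load(open('w2.pkl','rb'))
uv=np.array([(907,114),(807,189),(982,213),(881,284)])/4.+[33-.4,108-.4]
w=onplane(f,uv,.071);print(w,w.mean(0));d=w[:,:2]-w[:,:2].mean(0);print(np.hypot(*d.T),np.degrees(np.arctan2(d[:,1],d[:,0])))
g=(f['image'].min(2)>120).astype(np.uint8);C=cloud(f);g&=((np.hypot(C[...,0]-.669,C[...,1]-.2235)<.065)&(C[...,2]<.1)).astype(np.uint8)
c=max(cv2.findContours(g,cv2.RETR_EXTERNAL,cv2.CHAIN_APPROX_NONE)[0],key=cv2.contourArea)
h=onplane(f,cv2.convexHull(c).reshape(-1,2),.062)[:,:2].astype(np.float32);print('hub',cv2.minEnclosingCircle(h),cv2.fitEllipse(h))
n,tp,ax=pickle.load(open('b2.pkl','rb'))
o=rpy(n,-ax)
robot.grip(1.0,60)
robot.goto(tp+n*.10,o)
hit=robot.move_straight(tp-n*.023,vel=.12,contact_N=12)
print('hit',hit,(robot.sense()['tcp_pos']-tp)@n)
if not hit:
    robot.grip(0.0,60);s=robot.sense();print(s['opening'],s['gripper_force'],s['wrist_force'],s['t'])
E
```

```text
[[0.6399 0.2349 0.071 ]
 [0.6567 0.1964 0.071 ]
 [0.6782 0.2522 0.071 ]
 [0.695  0.213  0.071 ]] [0.6675 0.2241 0.071 ]
[0.0296 0.0297 0.0301 0.0297] [ 158.7586 -111.1541   69.0068  -21.9596]
hub ((0.6694733500480652, 0.22350935637950897), 0.045920368283987045) ((0.6692515015602112, 0.2237810492515564), (0.0898953378200531, 0.09135697036981583), 151.41065979003906)
hit False -0.022524891275161274
0.3446087286297639 61.38967752456665 [-3.7656 -1.0253  4.2639] 7.475
```

Grasped: the opening is 29 mm. The pegs bear -21.3° (mod 90), so tool yaw is 158.65°. Next I'll lift square off the face, carry it upright and hover over the spindle.

```bash
python3 - <<'E'
from h import *
import pickle
np.set_printoptions(precision=4,suppress=True)
n,tp,ax=pickle.load(open('b2.pkl','rb'))
robot.move_straight(tp-n*.023+n*.10,vel=.1)
p=np.array(robot.sense()['tcp_pos']);p[2]=.36
robot.move_straight(p,vel=.15)
o=[np.pi,0,np.radians(158.65)]
robot.goto([.56,.03,.36],o)
robot.goto([.6685,.2238,.25],o)
robot.sleep(.3);s=robot.sense();print(s['t'],s['tcp_pos'],s['tcp_rot'],s['opening'],s['wrist_force'],s['torque'],s['joint_pos'])
f=robot.grab_frame('wrist');pickle.dump(f,open('w3.pkl','wb'));save(f,'w3.png')
f2=robot.grab_frame('scene');pickle.dump(f2,open('s3.pkl','wb'))
C=cloud(f);q=s['tcp_pos'];r=np.hypot(C[...,0]-q[0],C[...,1]-q[1])
m=(r<.09)&(r>.03)&(C[...,2]>.19)&(C[...,2]<.235)
D=cloud(f2);
m2=(np.hypot(D[...,0]-q[0],D[...,1]-q[1])<.075)&(D[...,2]>.15)&(D[...,2]<.225)
for nm,c,mm in(('w',C,m),('s',D,m2)):
    P=c[mm];print(nm,len(P),P.min(0),P.max(0),cv2.minEnclosingCircle(P[:,:2].astype(np.float32)))
img=np.hstack([f['image'],f2['image'][60:300,300:500].repeat(1,0)] if 0 else [cv2.resize(f['image'],(400,300)),cv2.resize(f2['image'][110:290,300:500],(400,300))])
cv2.imwrite('pics/hold.png',img[...,::-1])
E
```

```text
11.6417 [0.6689 0.2224 0.251 ] [3.1414 0.0016 2.767 ] 0.34122584165225095 [ 0.735  -0.4244 -2.5867] [ 0.0287  0.0384 -0.0007] [ 0.1596  0.6718 -0.9045  1.4079  0.5316  1.3145  0.4253]
w 5648 [0.6077 0.161  0.19  ] [0.7214 0.2844 0.2245] ((0.6694573163986206, 0.2230498045682907), 0.06228160485625267)
s 2356 [0.6087 0.1586 0.1657] [0.7349 0.2853 0.2249] ((0.671941339969635, 0.2217317819595337), 0.06402186304330826)
```

View pics/hold.png

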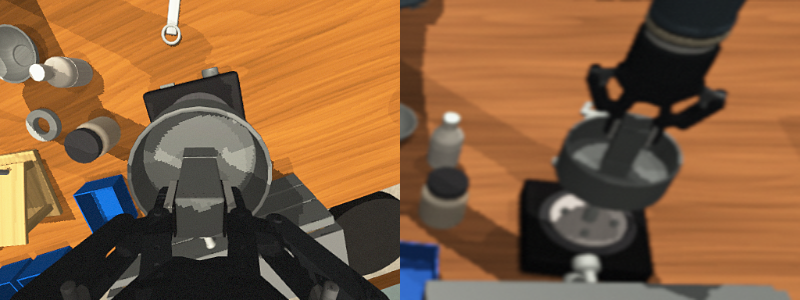

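The bowl hangs upright over the hub with its rim circle at (0.669,0.223) and radius 62 mm. I'll check its tilt, then lower it in guarded steps. Expected TCP heights are about 0.155 resting on the pegs and 0.146 home.

```bash
cat >> h.py <<'E'
def st(tag):
    s=robot.sense();print(tag,'t%.2f'%s['t'],'tcp',np.round(s['tcp_pos'],4),'yaw%.2f'%np.degrees(s['tcp_rot'][2]),'F',np.round(s['wrist_force'],2),'M',np.round(s['torque'],2));return s
E
python3 - <<'E'
from h import *
import pickle
np.set_printoptions(precision=4,suppress=True)
f=pickle.load(open('w3.pkl','rb'));C=cloud(f);r=np.hypot(C[...,0]-.669,C[...,1]-.223)
m=(r<.056)&(r>.025)&(C[...,2]>.155)&(C[...,2]<.195);nn,c,k=plane(C[m],tol=.004);print('floor',nn,c,k)
m=(r<.066)&(r>.054)&(abs(C[...,2]-.222)<.012);nn,c,k=plane(C[m],tol=.003);print('rim',nn,c,k)
off=np.array([-.0004,.0014])
x,y=np.array([.6690,.2237])+off
for z in (.20,.182,.165,.158,.152,.147):
    hit=robot.move_straight([x,y,z],vel=.03,contact_N=7)
    st((z,hit))
    if hit: break
E
```

```text
floor [-0.0006  0.0027  1.    ] [0.6555 0.2282 0.1811] 8060
rim [ 0.0209 -0.0066  0.9998] [0.6404 0.2343 0.2214] 2281
(0.2, False) t13.56 tcp [0.6687 0.2252 0.2002] yaw158.65 F [-0.29 -0.46 -2.69] M [ 0.02  0.03 -0.01]
(0.182, False) t14.31 tcp [0.6687 0.2252 0.1821] yaw158.65 F [ 0.05 -1.64 -3.22] M [-0.02 -0.02  0.02]
(0.165, False) t15.03 tcp [0.6686 0.225  0.1649] yaw158.64 F [-0.29 -0.19 -2.26] M [-0.02  0.05 -0.02]
(0.158, False) t15.41 tcp [0.6684 0.2246 0.1573] yaw158.64 F [ 0.63 -1.2  -4.27] M [-0.42  0.04 -0.01]
(0.152, False) t15.76 tcp [0.6685 0.2246 0.1513] yaw158.64 F [-0.09 -2.17 -4.39] M [-0.59  0.03  0.02]
(0.147, False) t16.07 tcp [0.6686 0.2246 0.1465] yaw158.64 F [-0.97 -3.67 -3.1 ] M [-0.99  0.2   0.  ]
```

The bowl passed the peg level freely. I'll ease out the side force and lower it to firm seating.

```bash
python3 - <<'E'
from h import *
p=np.array(robot.sense()['tcp_pos'])
robot.move_straight([.6686,.2235,p[2]],vel=.02);st('centred')
for z in(.1455,.1445,.1435,.1425):
    hit=robot.move_straight([.6686,.2235,z],vel=.015,contact_N=6);s=st((z,hit))
    if hit or s['wrist_force'][2]>4: break
f=robot.grab_frame('wrist');C=cloud(f);r=np.hypot(C[...,0]-.669,C[...,1]-.2237)
m=(r<.056)&(r>.025)&(abs(C[...,2]-.076)<.015);nn,c,k=plane(C[m],tol=.004);print('floor',nn,c,k)
E
```

```text
centred t16.32 tcp [0.6686 0.2242 0.1466] yaw158.67 F [-0.19 -1.31 -3.66] M [-0.3   0.03 -0.03]
(0.1455, False) t16.57 tcp [0.6686 0.2242 0.1463] yaw158.67 F [-2.54 -0.64  1.43] M [-0.34  0.44 -0.01]
(0.1445, False) t16.82 tcp [0.6687 0.2242 0.1463] yaw158.66 F [-2.41 -2.98  6.55] M [-0.51  0.69  0.04]
floor [8.97076869e-04 9.54077393e-04 9.99999142e-01] [0.65483712 0.2291738  0.07646921] 8109
```

It's seated: the descent stopped at TCP 0.1463, close to the expected 0.146 for home, and the floor is level. I'll release and retreat.

```bash
python3 - <<'E'
from h import *
p=np.array(robot.sense()['tcp_pos'])
robot.grip(0.6);robot.sleep(.2);robot.grip(1.0);st('open')
robot.move_straight([p[0],p[1],.30],vel=.1);robot.sleep(.3);st('up')
f=robot.grab_frame('wrist');C=cloud(f);r=np.hypot(C[...,0]-.669,C[...,1]-.2237)
m=(r<.056)&(r>.025)&(abs(C[...,2]-.076)<.02);nn,c,k=plane(C[m],tol=.004);print('floor',nn,c,k)
m=(r<.075)&(C[...,2]>.11)&(C[...,2]<.125);P=C[m];print('rim',np.median(P[:,2]),cv2.minEnclosingCircle(P[:,:2].astype(np.float32)))
f2=robot.grab_frame('scene')
cv2.imwrite('pics/end.png',np.hstack([cv2.resize(f['image'],(400,300)),cv2.resize(f2['image'],(400,300))])[...,::-1])
E
```

```text
open t17.86 tcp [0.6686 0.2235 0.1445] yaw158.65 F [-0.15 -0.1  -0.14] M [-0.04  0.01 -0.04]
up t19.87 tcp [0.6686 0.2242 0.2998] yaw158.65 F [-0.78  0.57  1.05] M [ 0.04 -0.01  0.02]
floor [3.37861573e-04 1.31514882e-03 9.99999078e-01] [0.6620252  0.22619897 0.07642395] 3719
rim 0.1169578294771141 ((0.6690347194671631, 0.2249751091003418), 0.0622212216258049)
```

View pics/end.png

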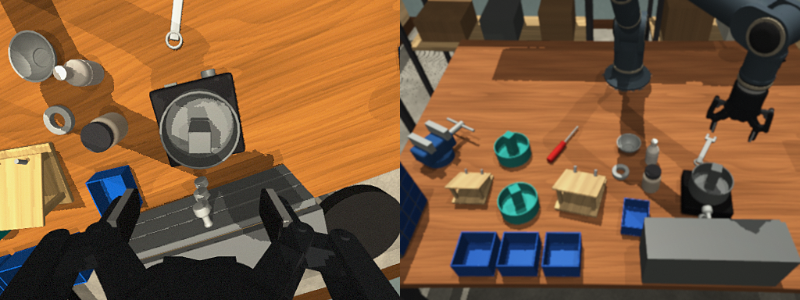

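The bowl stands on the drive at (200,130) in the wrist half of the picture, level. Its rim is at 0.117 m, which is 62 + 55 mm, so it is fully home. Bystanders haven't moved, so I'll hand the job in.

```bash
python3 -c "
from plant import robot
print(robot.close_job())"
```

```text
the job is handed in; nothing more can be done
None
```

The bowl is on its drive base, measured level with its rim at 0.117 m (flush on the hub) and released; the bystanders look unmoved, and I handed the job in at about 20 s (no verdict was returned).

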